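# Scrape the clay offcuts off the jewellery tile

### The arm

A 7-joint arm with a two-finger parallel gripper is mounted at the origin on the work surface. World frame = base frame: x ahead of the robot, y to its left, z up, the work surface at z = 0. Lengths are in mm, angles in rad, forces in N, time in s.
With the tool pointing down it reaches from about 400 to 875 mm from the base axis. Payload 4.4 kg.
Tool frame: the origin (TCP) lies on the centre line of the jaws, within the pads' length; the fingertips stand 25 mm ahead of it and the grasp point (between the pads) lies 6 mm ahead of it (ctrl.finger_overhang is the distance from the TCP to the fingertips, in mm); z points along the fingers, y is the line along which they close (so a half turn about z gives the same grasp; the last joint's range is limited). The gripper opens to 85 mm and grips with 20 to 120 N. Pads are 22 mm wide; open, the fingers measure 114 mm over their backs; the gripper's body (76 mm by 85 mm) begins 54 mm behind the grasp point. The pads swing forward as they close: fully open they stand 13 mm farther back than shut.
Start: joints at [-1.195, 0.628, 0.038, 1.517, -0.027, 0.996, -0.02], TCP at [277.899, 587.614, 256.313] pointing down, gripper open.
Joint ranges: [-3.06, 3.06], [-0.37, 2.12], [-1.25, 1.32], [0.18, 2.47], [-1.1, 4.24], [0.23, 1.98], [-2.94, 2.94]. Speed limits (rad/s): [2.57, 2.57, 3.14, 3.14, 3.14, 3.14, 3.14].

### API

Orientations are given as [roll, pitch, yaw] about the fixed x, y, z axes, in that order (R = Rz(yaw) Ry(pitch) Rx(roll)).
In Python, from cell import ctrl gives the robot as it stands. The module is installed in compiled form; this text tells all that it offers.
- The arm moves only by the tool play_rows, never from a script. Its argument "targets" is a list of rows, each a list of 5 numbers: the closure, from 0 (fully open) to 1 (shut), then the shift along the tool's x, y, z in cm, then the turn about the tool's z in degrees. In form: [[gripper, dx, dy, dz, spin], ...]. A call has 1 to 10 rows; each row is the pose to reach, as a shift and turn from the pose commanded when the call began, along the tool's axes at that moment; what a row does not reach only later rows make up. A row lasts 1/10 s, in which the tool goes at most 50 mm and 8.59 degrees, less where a joint would pass 70% of its speed; a pose out of reach is approached as far as the arm can. A call with a gripper value outside its range is refused whole. The fingers move at their own pace and stop on an object; the grip force is fixed at half the most. Time passes only in rows, so rows that repeat a pose let the fingers close. It gives the time, the measured TCP pose, the force, the opening and the grip force at its end, in the units of the state.
- ctrl.read_state(): the state, without advancing time (a new reading comes with each control period).
- ctrl.get_image(name): name is "scene" or "top"; returns (picture, depth): 384x512x3 uint8, red, green, blue; 384x512 float32, mm along the optical axis (not along the pixel's ray), 0 where there is no reading.
- ctrl.calibration(name): a dict with "vfov" (degrees; the focal length in pixels is half the picture's height over the tangent of half this angle, whatever the lens; pixels are square), "cx", "cy" (the principal point, pixels), "extrinsics" (4x4, takes a point from camera to world coordinates). Camera axes: x right, y down, z forward; pixel columns grow to the right and rows downward; lengths in mm; the calibration is good to about 2 mm. A picture is of the moment at which its call begins. calibration takes no time and is no camera call.
- ctrl.finish_job(): hands the job in; it is judged then, once.
Trained networks look in the newest picture that a camera, given by its name, has taken for a name from the list of things; names that differ only in an ending like _2 or _b are one class to them, and where a whole thing is asked for, a point or a joint stands for the part that bears it (a point fixed in the world has none). Each returns a list of dicts, best first, with "confidence" (0 to 1); they miss things now and then, are a little off and sometimes report something else, mostly with a low value. They report only what shows in the picture. A call takes as long as a camera call.
- ctrl.search_frame(camera, name): "bbox" ([left, top, right, bottom] in pixels, round what is visible of it).
- ctrl.trace(camera, name): "pixels" (384x512 bool, what is visible of it) and "bbox" ([left, top, right, bottom] in pixels, round what is visible of it).
The state is a dict: "clock": time; "qpos": joint angles; "qd": joint speeds; "tau": joint torques, N m; "eef_pos": TCP position; "tool_rot": TCP orientation; "force": force on the tool from outside, world axes, zero at the start; "torque": the same for the moment, N m; "width": finger opening in mm; "gripper_force": force on a finger pad.
Only numpy, scipy, OpenCV 4.12 (cv2) and the standard library are available. Lean on these libraries where they do the work, as an engineer would, in place of code of your own. Each camera call takes 0.05 s, during which the arm holds its last target. There are 200 camera calls.

### The job

Take the scraper block and wipe all four crooked clay offcuts off the white tile into the open tray beside it, touching the offcuts with the scraper only and leaving the two finished pendants and the glue pot where they are. Then stand the scraper upright on the cork mat and let go.

Things in the scene. Friction and masses are not known exactly. Their poses are not given: they have to be found in the camera images.
- scraper: the scraper block: a steel foot 26 x 50 x 12 mm (its x, y, z) with a wooden grip rib 18 x 44 mm standing on it up to 60 mm total height, so its long side is its y axis and it is gripped across x; origin at the centre of the underside; it starts standing on the desk to the left or right of the tile
- tile: the white ceramic work tile, fixed: 240 x 280 mm (its x, y), flat bare top 30 mm above its origin, which lies under its centre on the desk; nothing round its edge
- tray: the open aluminium catch tray, fixed against one of the tile's two y sides (2 mm gap), left or right: outside 290 x 85 mm (x, y), walls 3 mm, rim 24 mm high, that is 6 mm lower than the tile's top; inner floor 3 mm above the origin, which is the centre of its underside; its axes are parallel to the tile's
- bead_case: the closed bead case with a flat clear lid, fixed against the tile's other y side: 250 x 85 x 28 mm, origin at the centre of its underside
- cork: a square cork mat, fixed, 100 x 100 x 4 mm, on the desk on the other side of the tile from the scraper; origin at the centre of its underside
- chip0: a crooked offcut (chip) of baked terracotta-brown clay lying on the tile, about 28 x 20 mm, within 17 mm of its origin, 9 mm thick; origin in the middle of its underside
- chip1: a crooked offcut (chip) of baked terracotta-brown clay lying on the tile, about 28 x 20 mm, within 17 mm of its origin, 9 mm thick; origin in the middle of its underside
- chip2: a crooked offcut (chip) of baked terracotta-brown clay lying on the tile, about 28 x 20 mm, within 17 mm of its origin, 9 mm thick; origin in the middle of its underside
- chip3: a crooked offcut (chip) of baked terracotta-brown clay lying on the tile, about 28 x 20 mm, within 17 mm of its origin, 9 mm thick; origin in the middle of its underside
- disc: a finished round pendant on the tile, same clay, 36 mm across, 8 mm thick, small brass dot in its middle; origin at the centre of its underside
- lotus: a finished six-petalled pendant on the tile, same clay, 36 mm across, 8 mm thick, small brass dot in its middle; origin at the centre of its underside
- pot: a squat glue pot on the tile, glass with a white cap, 36 mm across, 36 mm tall; origin at the centre of its underside

How it is judged (in metres and radians):
On the way:
1. all four offcuts lie in the tray (x of chip0 in the frame of tray between -0.145 and 0.145 m and y of chip0 in the frame of tray between -0.0425 and 0.0425 m and height (world z) of each of chip0, chip1, chip2, chip3 below 0.026 m and x of chip1 in the frame of tray between -0.145 and 0.145 m and y of chip1 in the frame of tray between -0.0425 and 0.0425 m and x of chip2 in the frame of tray between -0.145 and 0.145 m and y of chip2 in the frame of tray between -0.0425 and 0.0425 m and x of chip3 in the frame of tray between -0.145 and 0.145 m and y of chip3 in the frame of tray between -0.0425 and 0.0425 m), for 0.2 s.
At the end, for the whole second after the job is handed in: All four offcuts rest in the tray (centres inside its outline, under 26 mm high); the scraper stands upright (0.1 rad), centre over the cork mat, at rest. Pendants and glue pot within 12 mm of their starts, the pot never tipped (all of step 1 and x of scraper in the frame of cork between -0.05 and 0.05 m and y of scraper in the frame of cork between -0.05 and 0.05 m and height (world z) of scraper below 0.008 m and angle between scraper's own z axis and vertical below 0.1 rad and linear speed of each of scraper, chip0, chip1, chip2, chip3 below 0.02 m/s); the robot touches nothing.
It fails at once if a pendant or the glue pot on the tile is shifted more than 12 mm (distance of any of disc, lotus, pot from where it was at the start of the episode above 0.012 m).
It fails at once if the glue pot is tipped (angle between pot's own z axis and vertical above 0.35 rad).
It fails at once if the gripper or arm touches an offcut instead of the scraper doing so (contact force between any of the fingers, the arm and chip0 above 0.3 N or contact force between any of the fingers, the arm and chip1 above 0.3 N or contact force between any of the fingers, the arm and chip2 above 0.3 N or contact force between any of the fingers, the arm and chip3 above 0.3 N).
It also fails if it takes over 72 s, if anything falls off the work surface, if the arm or the gripper's body presses on something with over 40 N, if the wrist force passes 120 N, or if a joint passes its speed limit or range.

## Working session

There is one attempt and no reset: what is moved stays moved. The work goes in short steps, Python scripts to look and compute and a tool call to move; the robot and the scene stay as the last step left them, time stands still between calls to the robot, and variables do not carry over. Pictures are saved under pics/ and viewed, at most 10 in all, crops included, and the job is handed in when it is done.

Besides the shell and the picture viewer there is one more tool, called as name([rows], argument=value, ...), one row to a line, values as JSON. play_rows: Moves the arm, as the interface text tells. Its arguments: {"type":"object","properties":{"targets":{"type":"array"}},"required":["targets"]}

```bash
mkdir -p pics
cat > h.py <<'E'
import numpy as np, cv2
from cell import ctrl
def cal(n):
    c=ctrl.calibration(n); f=192/np.tan(np.radians(c["vfov"])/2); return f,c["cx"],c["cy"],np.array(c["extrinsics"])
def topts(n,u,v,d):
    f,cx,cy,T=cal(n); u,v,d=map(np.asarray,(u,v,d))
    P=np.stack([(u-cx)/f*d,(v-cy)/f*d,d*1.0,np.ones_like(d*1.0)],-1); return (P@T.T)[...,:3]
def cloud(n,depth):
    v,u=np.mgrid[:384,:512]; return topts(n,u,v,depth)
E
python3 - <<'E'
from h import *
s=ctrl.read_state(); print(s)
for n in("top","scene"):
    im,d=ctrl.get_image(n); cv2.imwrite(f"pics/{n}0.png",im[:,:,::-1]); np.save(f"{n}0.npy",d)
    print(n,cal(n))
    P=cloud(n,d)
    for o in("scraper","tile","tray","bead_case","cork","chip0","disc","lotus","pot"):
        for r in ctrl.trace(n,o)[:5]:
            m=r["pixels"]&(d>0); q=P[m]
            print(o,round(r["confidence"],2),[int(x) for x in r["bbox"]],m.sum(),np.median(q,0).round(),np.percentile(q,[2,98],axis=0).round().tolist())
E
```

```text
{'clock': 0.0, 'qpos': array([-1.1948125 ,  0.62934326,  0.03844818,  1.51840292, -0.02696767,
        0.99626572, -0.02003837]), 'qd': array([ 7.35622421e-04, -7.16070810e-04, -2.67196464e-05,  1.68244629e-03,
        1.17947583e-03, -1.04113444e-03, -2.03183812e-03]), 'tau': array([ 4.33907035e-04, -5.63400328e+01,  1.22641202e+00, -1.93443167e+01,
        1.09209248e-02,  1.06598792e-02, -2.05241639e-05]), 'eef_pos': array([277.644082  , 587.0716766 , 255.37984291]), 'tool_rot': array([-3.13969238e+00,  5.63563697e-05,  2.69978228e+00]), 'force': array([-0.20617524, -0.00612203, -0.01278481]), 'torque': array([ 0.00719946, -0.00892925, -0.0063907 ]), 'gripper_force': 0.0, 'width': 85.5757457176946}
top (np.float64(430.58191468660794), 260.91787724760223, 190.01824824398753, array([[-2.45925630e-02, -9.85011501e-01,  1.70726530e-01,
         3.76119108e+02],
       [-9.99642455e-01,  2.24369100e-02, -1.45446382e-02,
         1.44156288e+01],
       [ 1.04960601e-02, -1.71023178e-01, -9.85211097e-01,
         1.18634483e+03],
       [ 0.00000000e+00,  0.00000000e+00,  0.00000000e+00
[... 2410 characters left out ...]
0, 387.0, 59.0]]
chip0 0.63 [261, 177, 269, 186] 59 [550.  82.  37.] [[539.0, 74.0, 29.0], [563.0, 98.0, 40.0]]
chip0 0.61 [240, 226, 254, 235] 75 [644. -96.  37.] [[634.0, -104.0, 30.0], [651.0, -81.0, 39.0]]
chip0 0.4 [240, 167, 252, 178] 57 [482.  77.  36.] [[469.0, 65.0, 28.0], [490.0, 88.0, 39.0]]
disc 0.55 [213, 209, 227, 221] 140 [ 571. -102.   36.] [[552.0, -115.0, 30.0], [584.0, -86.0, 39.0]]
disc 0.51 [146, 210, 257, 288] 3980 [ 607. -198.   26.] [[470.0, -239.0, 3.0], [711.0, -144.0, 29.0]]
lotus 0.61 [173, 163, 321, 255] 6422 [596. -27.  29.] [[458.0, -144.0, 5.0], [694.0, 130.0, 31.0]]
lotus 0.4 [287, 188, 300, 197] 87 [634.  95.  36.] [[616.0, 81.0, 30.0], [650.0, 114.0, 38.0]]
```

Run:
```python
from h import *
for n in("top","scene"):
    im=cv2.imread(f"pics/{n}0.png"); d=np.load(f"{n}0.npy")
    f,cx,cy,T=cal(n); Ti=np.linalg.inv(T)
    # ortho at z=36: cols = y from 240 down to -240, rows x 720 down to 420, 1.6 px/mm
    s=1.6; W,H=int(410*s),int(290*s)
    c,r=np.meshgrid(np.arange(W),np.arange(H)); Y=240-c/s; X=710-r/s
    P=np.stack([X,Y,np.full_like(X,37),np.ones_like(X)],-1)@Ti.T
    o=cv2.remap(im,(P[...,0]/P[...,2]*f+cx).astype(np.float32),(P[...,1]/P[...,2]*f+cy).astype(np.float32),cv2.INTER_CUBIC)
    for y in range(-150,240,50): cv2.putText(o,str(y),(int((240-y)*s),10),0,.35,(0,0,255)); cv2.line(o,(int((240-y)*s),0),(int((240-y)*s),H),(255,200,0),1)
    for x in range(450,710,50): cv2.putText(o,str(x),(0,int((710-x)*s)),0,.35,(0,0,255)); cv2.line(o,(0,int((710-x)*s)),(W,int((710-x)*s)),(255,200,0),1)
    cv2.imwrite(f"pics/{n}_ortho.png",o)
# tile rect from height
d=np.load("top0.npy"); P=cloud("top",d); r=[x for x in ctrl.trace("top","tile")]
im,_=ctrl.get_image("top")
def rect(n,z):
    for r in ctrl.trace("top",n)[:1]:
        q=P[r["pixels"]]; 
        print(n,cv2.minAreaRect(q[:,:2].astype(np.float32)),r["confidence"])
for n in("tile","tray","cork","bead_case","scraper"): rect(n,0)
m=(P[...,2]>50)&(P[...,1]>300)&(P[...,1]<450)&(P[...,0]<560)&(d>0); q=P[m]; print("scr top",len(q),cv2.minAreaRect(q[:,:2].astype(np.float32)),q.mean(0))
# clay blobs in top by colour
hsv=cv2.cvtColor(im,cv2.COLOR_RGB2HSV); b=((hsv[...,1]>70)&(hsv[...,0]<20)|(hsv[...,0]>170)&(hsv[...,1]>70)).astype(np.uint8)
b[:, :200]=0;b[:,330:]=0
k,l,st,ce=cv2.connectedComponentsWithStats(b)
for i in range(1,k):
    if st[i,4]>25:
        u,v=ce[i]; f,cx,cy,T=cal("top"); ray=T[:3,:3]@np.array([(u-cx)/f,(v-cy)/f,1]); t=(38-T[2,3])/ray[2]; print(st[i],(T[:3,3]+t*ray).round(1))
```

```text
tile ((537.163330078125, -5.425445556640625), (316.94012451171875, 284.7538757324219), 5.387326717376709) 0.72
tray ((515.6524658203125, 164.36550903320312), (373.6471862792969, 167.94586181640625), 22.85798454284668) 0.75
cork ((479.01580810546875, -200.37326049804688), (100.79650115966797, 465.540771484375), 13.38038158416748) 0.86
bead_case ((515.980224609375, -155.08502197265625), (190.8648223876953, 395.9001159667969), 65.26614379882812) 0.56
scraper ((420.5523681640625, 220.8098907470703), (418.70367431640625, 54.57891082763672), 70.4238510131836) 0.52
scr top 129 ((477.453125, 385.3870544433594), (18.32070541381836, 44.290287017822266), 56.7520751953125) [477.2388462  384.99416563  58.55711725]
[287 163  11   7  61] [639.9 -90.7  38. ]
[217 165  13  13 123] [630.1  99.5  38. ]
[289 187  14  13 149] [564.4 -96.4  38. ]
[223 196  11  11  78] [546.7  86.6  38. ]
[292 211  11  11  78] [504.3 -96.6  38. ]
[226 223  12   9  68] [476.9  78.4  38. ]
[260 371  45  13 262] [ 95.6 -39.2  38. ]
[225 372  32  12 145] [98.4 55.6 38. ]
```

View pics/top_ortho.png

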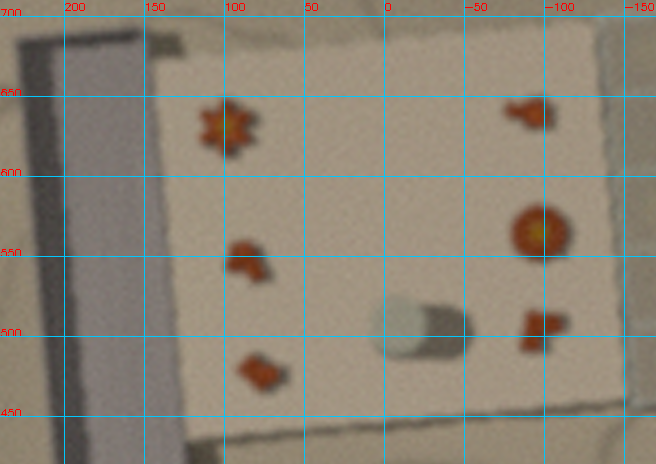

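View pics/scene_ortho.png

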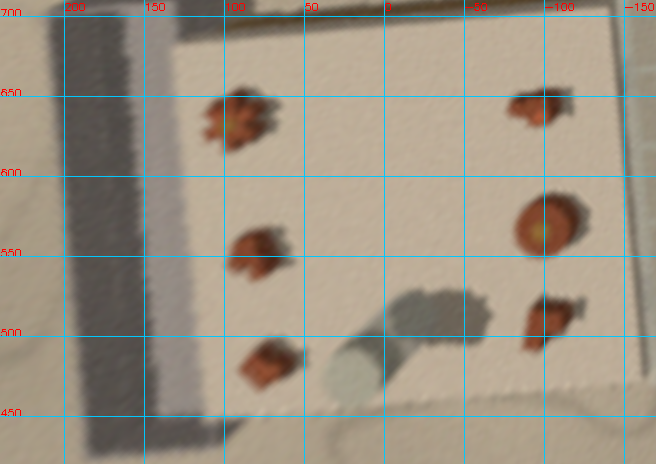

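View pics/scene0.png

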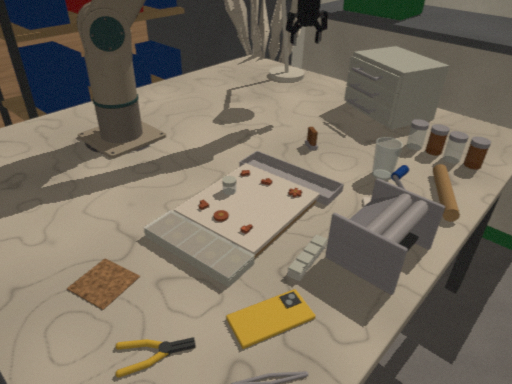

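The tray is on the +y side. The tile's yaw is about 5°. In the top ortho map, chips are at about (548,86), (478,78), (505,-97) and (641,-92); the disc is at (566,-97), the lotus at (631,99) and the pot at (503,-7). I'm moving above the scraper now.

play_rows([
  [0,-4,-1.5,1,2],
  [0,-8,-3,3,4],
  [0,-12,-4.5,5,6],
  [0,-16,-6,7,8],
  [0,-20,-7.5,9,8],
  [0,-24,-9,11,8],
  [0,-26.7,-9.8,13,8],
  [0,-26.7,-9.8,13,8],
  [0,-26.7,-9.8,13,8],
])

```text
clock: 2.25
eef_pos: [477.6, 384.3, 125.8]
tool_rot: [-3.141, -0.001, 2.558]
force: [-0.3, 0.7, 1.0]
width: 85.7
gripper_force: 0.0
```

Run:
```python
from h import *
print(ctrl.read_state()["qpos"])
im,d=ctrl.get_image("top"); im2,d2=ctrl.get_image("scene")
cv2.imwrite("pics/g.png",np.hstack([cv2.resize(im[180:280,60:190],None,fx=3,fy=3),cv2.resize(im2[70:170,250:380],None,fx=3,fy=3)])[:,:,::-1])
P=cloud("scene",d2); m=(P[...,2]>50)&(P[...,2]<66)&(abs(P[...,0]-477)<45)&(abs(P[...,1]-385)<45)&(d2>0); q=P[m]; print(len(q),q.mean(0),cv2.minAreaRect(q[:,:2].astype(np.float32)))
```

```text
[-0.74900258  0.73731959  0.04209428  1.73645947 -0.04610364  0.66964957
  0.30590068]
54 [484.4250468  379.18997508  56.29382017] ((482.9329528808594, 382.0412292480469), (18.440570831298828, 40.302406311035156), 54.788082122802734)
```

View pics/g.png

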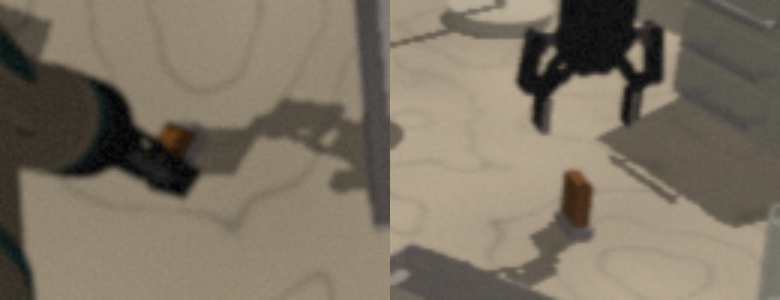

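The scraper sits between the open fingers in both views, so I'll descend and grip it.

play_rows([
  [0,0,0,2.5,0],
  [0,0,0,5,0],
  [0,0,0,7,0],
  [0,0,0,7.6,0],
  [0,0,0,7.6,0],
  [0,0,0,7.6,0],
  [1,0,0,7.6,0],
  [1,0,0,7.6,0],
  [1,0,0,7.6,0],
  [1,0,0,7.6,0],
])

```text
clock: 3.35
eef_pos: [477.5, 384.9, 50.7]
tool_rot: [3.141, 0.0, 2.56]
force: [-0.7, 0.7, -0.8]
width: 28.0
gripper_force: 0.0
```

play_rows([
  [1,0,0,0,0],
  [1,0,0,0,0],
  [1,0,0,0,0],
  [1,0,0,0,0],
  [1,0,0,0,0],
  [1,0,0,0,0],
])

```text
clock: 3.95
eef_pos: [477.6, 384.9, 50.6]
tool_rot: [3.141, 0.0, 2.56]
force: [-0.5, -0.9, 5.6]
width: 17.6
gripper_force: 59.2
```

play_rows([
  [1,0,0,-2.5,0],
  [1,0,0,-6,0],
  [1,0,0,-10,0],
  [1,-2.5,-4,-10,-6],
  [1,-5.5,-8.3,-10,-13],
  [1,-8.2,-12.5,-10,-20],
  [1,-11,-16.5,-10,-27],
  [1,-13.7,-20.7,-10,-34],
  [1,-16.5,-25,-10,-38.3],
  [1,-19,-28.7,-10,-38.3],
])

```text
clock: 4.95
eef_pos: [477.5, 38.3, 149.7]
tool_rot: [3.142, -0.002, -3.053]
force: [0.6, -0.5, -2.5]
width: 17.4
gripper_force: 59.1
```

```bash
cat >> h.py <<'E'
C=np.array([565,-2.]); a=np.radians(5); R=np.array([[np.cos(a),-np.sin(a)],[np.sin(a),np.cos(a)]])
def t2w(t): return C+R@np.array(t,float)
def w2t(p): return R.T@(np.array(p[:2])-C)
def go(tx,ty,z,yaw):
    s=ctrl.read_state(); p=s["eef_pos"]; y0=s["tool_rot"][2]; d=t2w((tx,ty))-p[:2]
    ex=np.array([np.cos(y0),np.sin(y0)]); ey=np.array([np.sin(y0),-np.cos(y0)])
    sp=-((yaw-np.degrees(y0)+180)%360-180)
    print("now tile",w2t(p).round(1),"z",p[2].round(1),"yaw",np.degrees(y0).round(1)%360,"width",s["width"].round(1),"| move cm",(d@ex/10).round(2),(d@ey/10).round(2),((p[2]-z)/10).round(2),"spin",sp.round(1))
def ortho(n,im,z=37,s=1.9,x1=700,y1=240,h=265,w=405):
    f,cx,cy,T=cal(n); Ti=np.linalg.inv(T); c,r=np.meshgrid(np.arange(int(w*s)),np.arange(int(h*s))); Y=y1-c/s; X=x1-r/s
    P=np.stack([X,Y,np.full_like(X,z),np.ones_like(X)],-1)@Ti.T
    o=cv2.remap(im,(P[...,0]/P[...,2]*f+cx).astype(np.float32),(P[...,1]/P[...,2]*f+cy).astype(np.float32),cv2.INTER_CUBIC)
    for y in range(-150,y1,50): cv2.putText(o,str(y),(int((y1-y)*s),10),0,.35,(0,0,255)); cv2.line(o,(int((y1-y)*s),0),(int((y1-y)*s),o.shape[0]),(255,200,0),1)
    for x in range(450,x1,50): cv2.putText(o,str(x),(0,int((x1-x)*s)),0,.35,(0,0,255)); cv2.line(o,(0,int((x1-x)*s)),(o.shape[1],int((x1-x)*s)),(255,200,0),1)
    return o
E
python3 - <<'E'
from h import *
go(-82,50,82,185); print(ctrl.read_state()["qpos"].round(2))
E
```

```text
Traceback (most recent call last):
  File "h.py", line 17, in go
    print("now tile",w2t(p).round(1),"z",p[2].round(1),"yaw",np.degrees(y0).round(1)%360,"width",s["width"].round(1),"| move cm",(d@ex/10).round(2),(d@ey/10).round(2),((p[2]-z)/10).round(2),"spin",sp.round(1))
                                                                                                 ^^^^^^^^^^^^^^^^
AttributeError: 'float' object has no attribute 'round'
```

play_rows([
  [1,0,0,2.5,0],
  [1,0,0,4.5,0],
  [1,0,0,5.5,0],
  [1,0,0,6,0],
  [1,0,0,6,0],
  [1,0,0,6,0],
])

```text
clock: 5.55
eef_pos: [478.8, 41.3, 90.7]
tool_rot: [3.141, 0.001, -3.053]
force: [-0.1, -0.0, -1.6]
width: 17.0
gripper_force: 59.2
```

```bash
sed -i 's/s\["width"\].round(1)/round(float(s["width"]),1)/' h.py
python3 - <<'E'
from h import *
go(-82,50,82,185); print(ctrl.read_state()["force"].round(1))
im,d=ctrl.get_image("scene"); cv2.imwrite("pics/s2.png",cv2.resize(im[120:270,150:370],None,fx=3,fy=3,interpolation=2)[:,:,::-1])
E
```

```text
now tile [-82.1  50.6] z 90.7 yaw 185.0 width 17.0 | move cm -0.01 -0.06 0.87 spin 0.0
[-0.1 -0.  -1.6]
```

View pics/s2.png

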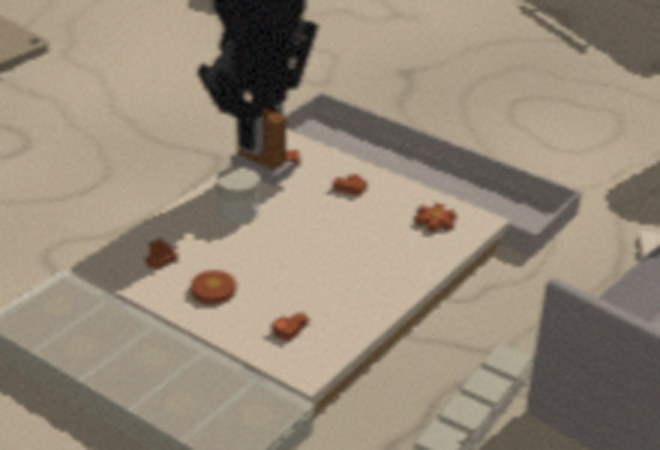

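The scraper hangs behind chip B (seen at crop pixel 290,157) and clear of the pot (238,190). Now I'll lower it and push.

play_rows([
  [1,0,0,0.5,0],
  [1,0,0,0.87,0],
  [1,0,0.8,0.87,0],
  [1,0,2,0.87,0],
  [1,0,3.2,0.87,0],
  [1,0,4.5,0.87,0],
  [1,0,5.8,0.87,0],
  [1,0,7.1,0.87,0],
  [1,0,8.4,0.87,0],
  [1,0,9.6,0.87,0],
])

```text
clock: 6.6
eef_pos: [470.0, 137.7, 81.6]
tool_rot: [3.141, 0.0, -3.054]
force: [-0.1, 0.3, -1.2]
width: 17.5
gripper_force: 59.2
```

play_rows([
  [1,0,0,0,0],
  [1,0,0,0,0],
  [1,0,0,-2.5,0],
  [1,-2,-3,-2.5,0],
  [1,-5,-6,-2.5,0],
  [1,-7.3,-9.6,-2.5,0],
  [1,-7.3,-9.6,-2.5,0],
  [1,-7.3,-9.6,-1,0],
  [1,-7.3,-9.6,-1,0],
])

```text
clock: 7.5
eef_pos: [549.7, 45.2, 90.1]
tool_rot: [-3.141, -0.004, -3.057]
force: [-0.1, -0.3, -2.4]
width: 17.0
gripper_force: 59.2
```

Run:
```python
from h import *
go(-9,50,82,185)
im,d=ctrl.get_image("scene"); cv2.imwrite("pics/s3.png",cv2.resize(im[120:270,150:370],None,fx=3,fy=3,interpolation=2)[:,:,::-1])
```

```text
now tile [-11.1  48.4] z 90.1 yaw 184.8 width 17.0 | move cm -0.21 0.16 0.81 spin -0.2
```

View pics/s3.png

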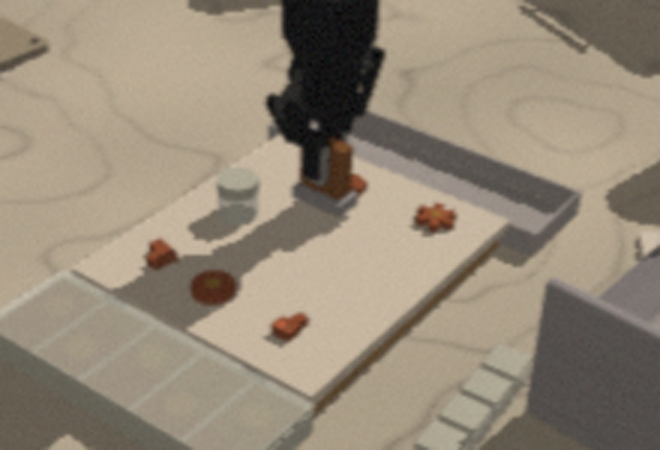

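B has gone off the tile, and A is at crop (357,184), directly ahead of the foot. Pushing A.

play_rows([
  [1,0,0,0.5,0],
  [1,0,0,1,0],
  [1,0,0.8,1,0],
  [1,0,2,1,0],
  [1,0,3.2,1,0],
  [1,0,4.5,1,0],
  [1,0,5.8,1,0],
  [1,0,7.1,1,0],
  [1,0,8.4,1,0],
  [1,0,9.6,1,0],
])

```text
clock: 8.55
eef_pos: [542.7, 144.1, 81.6]
tool_rot: [3.141, 0.0, -3.054]
force: [0.7, 0.6, -2.5]
width: 17.4
gripper_force: 59.3
```

play_rows([
  [1,0,0,0,0],
  [1,0,0,0,0],
  [1,0,0,-4,0],
  [1,0,-4,-4,0],
  [1,-1,-8.5,-4,-4],
  [1,-3,-13,-4,-8],
  [1,-5,-17.5,-4,-13],
  [1,-7,-22,-4,-18],
  [1,-9,-26,-4,-20],
  [1,-9,-27.6,-4,-20],
])

```text
clock: 9.55
eef_pos: [658.2, -133.0, 121.2]
tool_rot: [-3.137, 0.001, -2.713]
force: [-0.4, -0.2, -1.5]
width: 17.3
gripper_force: 59.3
```

Run:
```python
from h import *
go(80,-130,82,205)
```

```text
now tile [  81.5 -138.6] z 121.2 yaw 204.5 width 17.3 | move cm -0.15 0.86 3.92 spin -0.5
```

play_rows([
  [1,0,0,0,0],
  [1,0,0,0,0],
  [1,0,0,1.5,0],
  [1,0,0,2.9,0],
  [1,0,0,2.9,0],
  [1,0,0,2.9,0],
])

```text
clock: 10.15
eef_pos: [655.8, -123.4, 91.5]
tool_rot: [3.14, -0.002, -2.704]
force: [0.6, -0.3, -2.0]
width: 17.3
gripper_force: 59.4
```

```bash
cat >> h.py <<'E'
def clay(n="scene"):
    im,d=ctrl.get_image(n); P=cloud(n,d); hsv=cv2.cvtColor(im,cv2.COLOR_RGB2HSV)
    b=((hsv[...,1]>70)&((hsv[...,0]<20)|(hsv[...,0]>170))&(d>0)&(P[...,2]>1)&(P[...,2]<45)&(P[...,0]>420)&(P[...,0]<710)&(abs(P[...,1])<240)).astype(np.uint8)
    k,l,st,ce=cv2.connectedComponentsWithStats(b)
    for i in range(1,k):
        if st[i,4]>12: q=P[l==i]; print(n,st[i],"tile",w2t(np.median(q,0)).round(),"z",np.percentile(q[:,2],[10,90]).round())
    return im
E
python3 - <<'E'
from h import *
go(80,-130,82,205); clay(); clay("top")
E
```

```text
now tile [  79.9 -128.9] z 91.5 yaw 205.1 width 17.3 | move cm 0.03 -0.11 0.95 spin 0.1
scene [281 173   7   8  30] tile [  3. 155.] z [17. 27.]
scene [288 187  14  11 104] tile [77. 90.] z [30. 38.]
scene [198 199  11  11  81] tile [-64. -92.] z [30. 38.]
scene [255 200  61  58 190] tile [120. -17.] z [ 2. 18.]
scene [213 210  16  12 154] tile [  -5. -100.] z [30. 38.]
top [217 165  13  13 122] tile [74. 95.] z [30. 40.]
top [287 164  11   6  57] tile [ 67. -96.] z [31. 40.]
top [289 187  14  13 146] tile [ -9. -94.] z [33. 41.]
top [201 196   6  10  34] tile [  0. 158.] z [ 8. 27.]
top [292 211  11  11  76] tile [-68. -87.] z [31. 41.]
top [205 231   7   8  31] tile [-91. 153.] z [ 3. 24.]
```

A and B lie in the tray. I'll steer D slightly more toward -x so it doesn't land on A.

play_rows([
  [1,-0.3,0,0,-3],
  [1,-0.3,0,0.5,-6],
  [1,-0.3,0,1,-6],
  [1,-0.3,0,1,-6],
])

```text
clock: 10.65
eef_pos: [658.8, -123.3, 82.1]
tool_rot: [3.141, -0.001, -2.602]
force: [0.6, -0.0, -2.2]
width: 17.1
gripper_force: 59.4
```

play_rows([
  [1,0,0.8,0,0],
  [1,0,2,0,0],
  [1,0,3.2,0,0],
  [1,0,4.5,0,0],
  [1,0,5.8,0,0],
  [1,0,7.1,0,0],
  [1,0,8.4,0,0],
  [1,0,9.7,0,0],
  [1,0,11,0,0],
  [1,0,12.2,0,0],
])

```text
clock: 11.65
eef_pos: [595.9, -17.6, 82.6]
tool_rot: [3.141, 0.0, -2.601]
force: [-0.2, 0.4, -0.9]
width: 17.4
gripper_force: 59.4
```

Run:
```python
from h import *
go(-53,149,82,211); clay(); clay("top")
```

```text
now tile [ 29.4 -18.2] z 82.6 yaw 211.0 width 17.4 | move cm 0.08 18.64 0.06 spin -0.0
scene [281 173   7   8  29] tile [  3. 153.] z [18. 28.]
scene [288 188  14  10 104] tile [76. 90.] z [30. 38.]
scene [199 199  10  11  78] tile [-64. -92.] z [31. 39.]
scene [255 200  61  58 193] tile [120. -23.] z [ 2. 18.]
scene [213 210  16  12 157] tile [  -5. -100.] z [30. 38.]
top [217 165  13  13 124] tile [74. 95.] z [29. 40.]
top [253 187  11   6  37] tile [11.  4.] z [34. 41.]
top [201 196   5  10  34] tile [ -1. 158.] z [13. 29.]
top [204 231   8   8  31] tile [-90. 154.] z [ 5. 21.]
```

D (tile 11,4) is being carried along the face. Continuing to the tray.

play_rows([
  [1,0,1.3,0,0],
  [1,0,2.6,0,0],
  [1,0,3.9,0,0],
  [1,0,5.2,0,0],
  [1,0,6.5,0,0],
  [1,0,7.8,0,0],
  [1,0,9.1,0,0],
  [1,0,10.4,0,0],
  [1,0,11.7,0,0],
  [1,0,13,0,0],
])

```text
clock: 12.75
eef_pos: [529.0, 93.8, 82.6]
tool_rot: [3.142, 0.0, -2.601]
force: [-0.1, -0.0, -2.5]
width: 17.3
gripper_force: 59.4
```

play_rows([
  [1,0,1.3,0,0],
  [1,0,2.6,0,0],
  [1,0,3.9,0,0],
  [1,0,5.2,0,0],
  [1,0,5.4,0,0],
  [1,0,5.4,0,0],
  [1,0,5.4,-2,0],
  [1,0,5.4,-4.5,0],
  [1,0,5.4,-4.5,0],
])

```text
clock: 13.65
eef_pos: [503.9, 138.8, 129.9]
tool_rot: [-3.14, 0.005, -2.602]
force: [1.3, -0.2, -1.6]
width: 17.3
gripper_force: 59.5
```

Run:
```python
from h import *
go(-96,-109,125,140); clay(); clay("top")
```

```text
now tile [-48.6 145.6] z 129.9 yaw 210.9 width 17.3 | move cm 15.38 -20.83 0.49 spin 70.9
scene [263 168   7   4  17] tile [-51. 146.] z [24. 29.]
scene [281 173   7   8  30] tile [  3. 154.] z [17. 28.]
scene [288 187  14  11 103] tile [77. 90.] z [29. 38.]
scene [198 199  12  11  89] tile [-65. -91.] z [29. 38.]
scene [255 200  61  58 187] tile [119. -19.] z [ 2. 18.]
scene [213 210  16  12 155] tile [ -5. -99.] z [31. 38.]
top [217 164  13  14 123] tile [74. 95.] z [29. 40.]
top [289 187  14  13 152] tile [ -9. -95.] z [31. 40.]
top [292 211  11  11  77] tile [-68. -87.] z [30. 42.]
```

play_rows([
  [1,1,-1,-1.5,8],
  [1,2.5,-3,-1.5,16],
  [1,4.5,-5.5,-1.5,24],
  [1,6.5,-8.5,-1.5,32],
  [1,8.5,-11.5,-1.5,40],
  [1,10.5,-14,-1.5,48],
  [1,12.5,-17,-1.5,56],
  [1,14.3,-19.5,-1.5,64],
  [1,15.4,-20.8,-1.5,71],
  [1,15.4,-20.8,-1.5,71],
])

```text
clock: 14.75
eef_pos: [475.3, -122.0, 141.5]
tool_rot: [-3.138, -0.001, 2.436]
force: [0.0, 1.0, -2.1]
width: 17.1
gripper_force: 59.3
```

play_rows([
  [1,0,0,0,0],
  [1,0,0,2,0],
  [1,0,0,4,0],
  [1,0,0,5,0],
  [1,0,0,5,0],
])

```text
clock: 15.25
eef_pos: [475.9, -117.0, 91.2]
tool_rot: [-3.141, -0.003, 2.446]
force: [0.0, 0.1, -1.7]
width: 17.4
gripper_force: 59.4
```

Run:
```python
from h import *
go(-96,-109,82.3,140); clay("top"); im=clay()
cv2.imwrite("pics/s4.png",cv2.resize(im[120:270,150:370],None,fx=3.6,fy=3.6,interpolation=2)[:,:,::-1])
```

```text
now tile [ -98.8 -106.8] z 91.2 yaw 140.1 width 17.4 | move cm -0.35 0.04 0.89 spin 0.1
top [217 165  13  13 123] tile [74. 95.] z [29. 40.]
top [289 187  14  14 148] tile [ -8. -94.] z [30. 40.]
top [201 197   5   8  33] tile [ -0. 158.] z [12. 28.]
top [204 217   8   7  39] tile [-54. 150.] z [18. 29.]
top [204 231   8   8  33] tile [-91. 154.] z [ 4. 21.]
scene [254 165   8   4  13] tile [-87. 156.] z [14. 22.]
scene [263 168   6   4  16] tile [-52. 145.] z [24. 30.]
scene [281 173   7   7  28] tile [  1. 154.] z [18. 27.]
scene [288 187  14  11 103] tile [76. 91.] z [29. 38.]
scene [198 199  11  11  78] tile [-65. -91.] z [30. 38.]
scene [255 200  61  57 195] tile [120. -18.] z [ 2. 18.]
scene [213 210  16  12 154] tile [  -5. -100.] z [31. 38.]
```

View pics/s4.png

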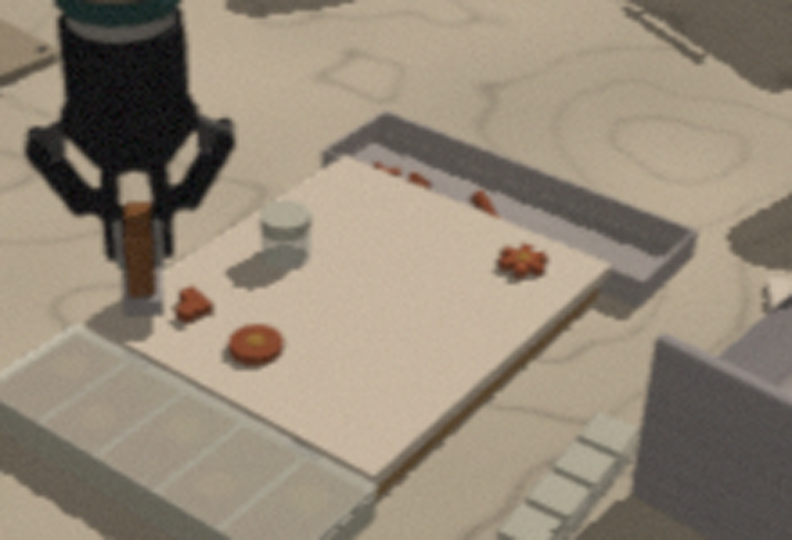

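All three offcuts lean inside the tray (crop 385,170; 420,182; 485,205). The scraper stands behind C (192,305), so I'll push diagonally between the pot and the disc.

play_rows([
  [1,-0.3,0,0.4,0],
  [1,-0.3,0,0.9,0],
  [1,-0.3,0.6,0.9,0],
  [1,-0.3,1.6,0.9,0],
  [1,-0.3,2.6,0.9,0],
  [1,-0.3,3.7,0.9,0],
  [1,-0.3,4.8,0.9,0],
  [1,-0.3,5.9,0.9,0],
  [1,-0.3,7,0.9,0],
  [1,-0.3,8,0.9,0],
])

```text
clock: 16.35
eef_pos: [531.2, -58.2, 83.6]
tool_rot: [3.141, -0.0, 2.444]
force: [0.2, 0.5, -2.0]
width: 17.4
gripper_force: 59.4
```

Run:
```python
from h import *
go(-6,-19,82.3,140); clay("top"); clay()
```

```text
now tile [-38.6 -53. ] z 83.6 yaw 140.0 width 17.4 | move cm 0.1 4.71 0.13 spin 0.0
top [217 165  13  13 125] tile [74. 95.] z [29. 40.]
top [201 197   5   9  31] tile [  0. 158.] z [13. 29.]
top [205 217   7   7  37] tile [-54. 150.] z [19. 30.]
top [205 231   7   7  29] tile [-91. 154.] z [ 6. 22.]
scene [254 165   8   4  15] tile [-85. 155.] z [ 6. 26.]
scene [264 168   6   4  16] tile [-51. 145.] z [24. 29.]
scene [281 173   7   8  31] tile [  1. 154.] z [17. 26.]
scene [288 187  14  11 105] tile [77. 90.] z [30. 38.]
scene [229 197  12  11  76] tile [-13. -38.] z [32. 39.]
scene [255 200  61  58 190] tile [120. -24.] z [ 3. 18.]
scene [213 210  16  12 155] tile [  -5. -100.] z [31. 38.]
```

play_rows([
  [1,0,1,0,0],
  [1,0,2,0,0],
  [1,0,3,0,0],
  [1,0,4,0,0],
  [1,0,4.5,0,0],
  [1,0,4.5,0,0],
  [1,0,3.5,0,0],
  [1,0,2.5,-1,0],
  [1,0,2.5,-4.5,0],
  [1,0,2.5,-4.5,0],
])

```text
clock: 17.45
eef_pos: [548.0, -42.3, 132.5]
tool_rot: [3.138, 0.006, 2.44]
force: [1.7, -0.1, -1.0]
width: 17.2
gripper_force: 59.5
```

Run:
```python
from h import *
clay("top"); clay(); go(30,-36,127,202)
```

```text
top [217 165  13  13 125] tile [74. 95.] z [29. 40.]
top [258 185   2  10  19] tile [13.  4.] z [36. 42.]
top [201 197   6   9  33] tile [ -0. 158.] z [13. 28.]
top [205 217   7   7  37] tile [-55. 149.] z [21. 32.]
top [204 231   8   8  32] tile [-91. 154.] z [ 7. 22.]
scene [254 165   7   4  14] tile [-87. 155.] z [ 5. 27.]
scene [263 168   6   4  16] tile [-51. 144.] z [24. 29.]
scene [281 173   7   8  30] tile [  2. 154.] z [16. 28.]
scene [288 188  14  10 103] tile [77. 90.] z [30. 38.]
scene [248 196  10  10  77] tile [18. -6.] z [30. 39.]
scene [255 200  61  58 188] tile [119. -20.] z [ 3. 18.]
scene [213 210  16  12 154] tile [  -6. -100.] z [31. 38.]
now tile [-21.9 -37.5] z 129.8 yaw 139.9 width 17.5 | move cm -3.56 3.79 0.28 spin -62.1
```

play_rows([
  [1,-0.6,0.5,0,-8],
  [1,-1.2,1.1,0,-16],
  [1,-1.8,1.7,0,-24],
  [1,-2.4,2.3,0,-32],
  [1,-3,2.9,0,-40],
  [1,-3.6,3.4,0,-48],
  [1,-3.6,3.4,0,-56],
  [1,-3.6,3.4,0,-62],
  [1,-3.6,3.4,2,-62],
  [1,-3.6,3.4,3.5,-62],
])

```text
clock: 18.55
eef_pos: [594.7, -37.9, 92.1]
tool_rot: [3.141, -0.002, -2.759]
force: [-0.5, -0.6, -2.2]
width: 17.1
gripper_force: 59.5
```

play_rows([
  [1,0,0,0,0],
  [1,0,0,0,0],
])

```text
clock: 18.75
eef_pos: [595.3, -37.2, 92.9]
tool_rot: [3.141, -0.002, -2.758]
force: [0.1, -0.1, -2.0]
width: 17.0
gripper_force: 59.3
```

Run:
```python
from h import *
clay("top"); clay(); go(28,-39,82.3,202)
```

```text
top [217 165  13  13 123] tile [74. 95.] z [29. 40.]
top [258 184  10  11  58] tile [11. -4.] z [31. 41.]
top [201 197   5   9  33] tile [  0. 158.] z [12. 28.]
top [205 217   7   7  38] tile [-54. 149.] z [19. 32.]
top [204 231   8   8  31] tile [-91. 154.] z [ 4. 22.]
scene [263 168   6   4  16] tile [-52. 144.] z [23. 30.]
scene [281 173   7   7  30] tile [  1. 154.] z [17. 27.]
scene [288 188  14  10 104] tile [78. 89.] z [30. 38.]
scene [255 201  61  57 191] tile [119. -23.] z [ 2. 18.]
scene [213 210  16  12 156] tile [ -5. -99.] z [31. 38.]
now tile [ 28.1 -37.7] z 94.0 yaw 202.0 width 17.2 | move cm 0.05 -0.12 1.17 spin -0.0
```

play_rows([
  [1,0,-0.2,0.5,0],
  [1,0,-0.2,1.1,0],
  [1,0,-0.2,1.1,0],
  [1,0,0.7,1.1,0],
  [1,0,1.9,1.1,0],
  [1,0,3.1,1.1,0],
  [1,0,4.3,1.1,0],
  [1,0,5.5,1.1,0],
  [1,0,6.7,1.1,0],
  [1,0,8,1.1,0],
])

```text
clock: 19.85
eef_pos: [565.7, 38.1, 82.7]
tool_rot: [-3.142, 0.0, -2.758]
force: [1.3, 0.1, -1.7]
width: 17.2
gripper_force: 59.3
```

play_rows([
  [1,0,1.2,0,0],
  [1,0,2.4,0,0],
  [1,0,3.6,0,0],
  [1,0,4.8,0,0],
  [1,0,6,0,0],
  [1,0,7.2,0,0],
  [1,0,7.2,0,0],
])

```text
clock: 20.55
eef_pos: [538.3, 106.5, 82.7]
tool_rot: [3.14, 0.0, -2.755]
force: [-0.2, 0.1, -2.3]
width: 17.1
gripper_force: 59.4
```

Run:
```python
from h import *
clay("top"); clay(); go(-27,149,82.3,202)
```

```text
top [289 187  14  14 145] tile [ -9. -95.] z [31. 40.]
scene [254 165   8   4  14] tile [-84. 153.] z [15. 25.]
scene [281 173   7   8  31] tile [  3. 154.] z [18. 27.]
scene [288 187  14  11 102] tile [77. 90.] z [29. 38.]
scene [255 200  61  58 189] tile [120. -23.] z [ 2. 18.]
scene [213 210  16  12 154] tile [ -5. -99.] z [31. 38.]
now tile [-16.5 107.8] z 82.6 yaw 202.0 width 17.3 | move cm -0.2 4.24 0.03 spin 0.0
```

play_rows([
  [1,0,1.2,0,0],
  [1,0,2.4,0,0],
  [1,0,3.6,0,0],
  [1,0,4.7,0,0],
  [1,0,4.7,0,0],
  [1,0,4.7,0,0],
  [1,0,4.7,-2,0],
  [1,0,4.7,-6,0],
  [1,0,1,-6,0],
  [1,0,-3,-6,0],
])

```text
clock: 21.65
eef_pos: [551.5, 76.2, 144.2]
tool_rot: [-3.141, 0.003, -2.755]
force: [0.4, -0.6, -1.9]
width: 17.1
gripper_force: 59.4
```

play_rows([
  [1,0,-4,0,0],
  [1,0,-8,0,0],
  [1,0,-12,0,0],
  [1,0,-12,0,0],
])

```text
clock: 22.05
eef_pos: [596.8, -45.1, 142.3]
tool_rot: [-3.135, -0.001, -2.769]
force: [0.9, -0.1, -1.0]
width: 17.6
gripper_force: 59.4
```

Run:
```python
from h import *
im=clay("top"); im2=clay(); go(-27,149,82.3,202)
cv2.imwrite("pics/t5.png",np.hstack([cv2.resize(im[145:255,165:245],None,fx=5,fy=5,interpolation=2),cv2.resize(im2[135:245,230:310],None,fx=5,fy=5,interpolation=2)])[:,:,::-1])
```

```text
top [217 165  13  13 123] tile [74. 95.] z [29. 40.]
top [201 196   8  14  69] tile [ -7. 155.] z [10. 29.]
top [205 217   7   7  38] tile [-55. 149.] z [21. 31.]
top [204 231   8   7  28] tile [-90. 155.] z [10. 22.]
scene [263 168   7   4  17] tile [-50. 143.] z [24. 31.]
scene [276 171  12   9  51] tile [ -5. 154.] z [17. 27.]
scene [288 188  14  10 101] tile [77. 90.] z [30. 37.]
scene [255 200  61  58 195] tile [120. -23.] z [ 2. 18.]
scene [213 210  16  12 153] tile [  -5. -100.] z [30. 38.]
now tile [ 26.9 -38.3] z 142.2 yaw 201.7 width 17.4 | move cm -0.24 19.49 5.99 spin -0.3
```

View pics/t5.png

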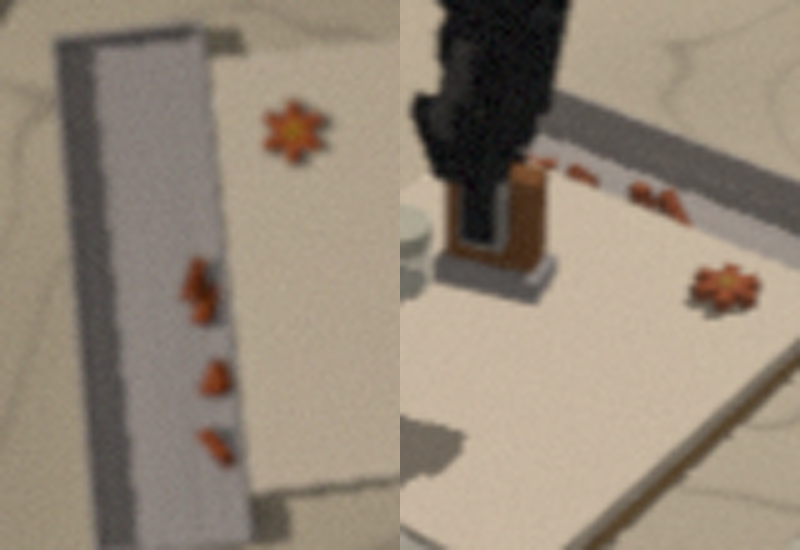

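Run:
```python
from h import *
ims=[ctrl.get_image("top") for _ in range(6)]
d=np.median([x[1] for x in ims],0); P=cloud("top",d); im=np.mean([x[0] for x in ims],0).astype(np.uint8)
T=(P[...,:2]-C)@R; hsv=cv2.cvtColor(im,cv2.COLOR_RGB2HSV)
m0=(abs(T[...,0])<60)&(abs(T[...,1]-60)<50); print("tile z",np.median(P[m0][:,2]))
for nm,a0,a1 in(("B",-110,-72),("D",-72,-38),("C/A",-38,20)):
    m=(hsv[...,1]>75)&((hsv[...,0]<20)|(hsv[...,0]>170))&(T[...,0]>a0)&(T[...,0]<a1)&(T[...,1]>135)&(T[...,1]<190)
    q=np.c_[T[m],P[m][:,2]]; A=np.c_[q[:,:2]-q[:,:2].mean(0),np.ones(len(q))]; k=np.linalg.lstsq(A,q[:,2],rcond=None)[0]
    print(nm,len(q),q.min(0).round(),q.max(0).round(),q.mean(0).round(1),"slope",k.round(2),"normal z",(1/np.sqrt(1+k[0]**2+k[1]**2)).round(2))
vv,uu=np.where(m*0+((T[...,0]>-66)&(T[...,0]<-44)&(T[...,1]>125)&(T[...,1]<170)))
for v in range(vv.min(),vv.max()+1): print(v,[int(x) for x in P[v,198:216,2]],[int(x) for x in T[v,198:216:17,1]], ''.join('#' if hsv[v,u,1]>75 else '.' for u in range(198,216)))
```

```text
tile z 29.826365783528672
B 29 [-100.  146.    1.] [-81. 164.  23.] [-90.2 154.4  16.5] slope [-1.16  1.05 16.51] normal z 0.54
D 37 [-62. 142.  14.] [-45. 159.  31.] [-54.5 149.8  25.6] slope [-0.14 -0.55 25.62] normal z 0.87
C/A 68 [-23. 146.   2.] [ 12. 164.  32.] [ -6.6 155.3  20.7] slope [-0.34  0.97 20.68] normal z 0.7
216 [4, 2, 3, 4, 2, 4, 1, 2, 3, 1, 2, 4, 21, 20, 30, 29, 29, 28] [177, 129] ..................
217 [2, 2, 2, 3, 3, 4, 2, 4, 2, 27, 23, 22, 24, 22, 28, 28, 29, 29] [178, 129] .........###......
218 [3, 3, 0, 2, 3, 3, 3, 3, 23, 27, 25, 24, 24, 24, 31, 29, 29, 30] [178, 129] ........#####.....
219 [0, 1, 2, 1, 3, 2, 1, 2, 24, 28, 27, 26, 24, 25, 31, 32, 29, 30] [179, 130] ........#####.....
220 [2, 3, 1, 0, 2, 2, 1, 3, 21, 30, 30, 29, 30, 21, 28, 29, 29, 28] [179, 130] ........######....
221 [2, 2, 1, 3, 3, 2, 1, 17, 20, 28, 30, 31, 28, 23, 27, 29, 28, 29] [179, 130] .......#######....
222 [1, 1, 0, 2, 3, 3, 7, 13, 21, 26, 31, 30, 29, 24, 7, 29, 29, 28] [179, 130] .......######.....
223 [3, 3, 3, 1, 1, 1, 8, 13, 19, 28, 28, 27, 25, 23, 8, 28, 29, 30] [179, 131] .......#####......
224 [1, 1, 3, 3, 2, 2, 2, 12, 12, 24, 23, 21, 0, 23, 12, 28, 29, 27] [180, 131] ..................
225 [3, 1, 3, 0, 3, 2, 2, 1, 4, 2, 2, 2, 1, 23, 17, 29, 28, 29] [180, 131] ..................
226 [3, 1, 2, 1, 1, 3, 3, 3, 2, 2, 2, 3, 2, 24, 18, 30, 29, 29] [180, 131] ..................
```

D's top surface is about 31 mm high and it stands on the tray floor leaning on the wall, so its centre is near 17 mm. That's fine. Heading to the cork.

play_rows([
  [1,2,-3,0,0],
  [1,4.5,-6.5,0,0],
  [1,7,-10.5,0,0],
  [1,9.5,-14,0,0],
  [1,12,-18,0,0],
  [1,14.5,-21.5,0,0],
  [1,17,-25.5,0,0],
  [1,19.2,-28.6,0,0],
  [1,19.2,-28.6,2,0],
  [1,19.2,-28.6,5,0],
])

```text
clock: 23.45
eef_pos: [525.0, -374.9, 93.8]
tool_rot: [-3.137, 0.002, -2.761]
force: [1.3, 0.9, -1.7]
width: 17.2
gripper_force: 59.5
```

play_rows([
  [1,0,0,0,0],
  [1,0,0,0.5,0],
  [1,0,0,0.5,0],
])

```text
clock: 23.75
eef_pos: [525.1, -371.9, 88.3]
tool_rot: [-3.141, 0.001, -2.757]
force: [0.4, 0.8, -0.9]
width: 17.3
gripper_force: 59.4
```

Run:
```python
from h import *
for n in("top","scene"):
    im,d=ctrl.get_image(n); P=cloud(n,d)
    for o in ("cork","scraper"):
        for r in ctrl.trace(n,o)[:1]:
            q=P[r["pixels"]&(d>0)]; print(n,o,r["confidence"],np.percentile(q,[2,50,98],axis=0).round().tolist())
s=ctrl.read_state(); print(s["eef_pos"],s["tool_rot"])
```

```text
top cork 0.59 [[469.0, -429.0, -2.0], [503.0, -362.0, 3.0], [572.0, -324.0, 49.0]]
scene cork 0.95 [[482.0, -431.0, -1.0], [536.0, -390.0, 3.0], [576.0, -329.0, 5.0]]
scene scraper 0.88 [[514.0, -390.0, 38.0], [547.0, -372.0, 55.0], [555.0, -354.0, 98.0]]
[ 524.67335642 -372.50533009   88.38884505] [-3.14053079e+00  5.65674287e-04 -2.75772704e+00]
```

play_rows([
  [1,0,-0.5,1,0],
  [1,0,-0.5,2,0],
  [1,0,-0.5,2.7,0],
  [1,0,-0.5,3.1,0],
  [1,0,-0.5,3.25,0],
  [1,0,-0.5,3.35,0],
  [1,0,-0.5,3.35,0],
  [1,0,-0.5,3.35,0],
])

```text
clock: 24.85
eef_pos: [525.9, -376.8, 54.6]
tool_rot: [3.141, -0.001, -2.758]
force: [-2.9, 1.5, 6.0]
width: 17.3
gripper_force: 60.4
```

Contact is about 8 N, so the foot is on the cork. Releasing and going up.

play_rows([
  [0,0,0,0,0],
  [0,0,0,0,0],
  [0,0,0,0,0],
  [0,0,0,0,0],
  [0,0,0,0,0],
  [0,0,0,0,0],
  [0,0,0,-2,0],
  [0,0,0,-5,0],
  [0,0,0,-9,0],
  [0,0,0,-13,0],
])

```text
clock: 25.85
eef_pos: [525.8, -376.7, 185.0]
tool_rot: [3.141, -0.001, -2.758]
force: [0.4, -0.7, -0.1]
width: 85.4
gripper_force: 0.0
```

play_rows([
  [0,0,0,0,0],
  [0,0,0,-3,0],
  [0,0,0,-3,0],
  [0,0,0,-3,0],
])

```text
clock: 26.25
eef_pos: [526.2, -377.1, 214.1]
tool_rot: [-3.141, 0.0, -2.758]
force: [0.2, 0.3, -0.6]
width: 85.5
gripper_force: 0.0
```

Run:
```python
from h import *
im=clay("top"); im2=clay()
cv2.imwrite("pics/f.png",cv2.resize(im2[130:320,50:350],None,fx=2.6,fy=2.6,interpolation=2)[:,:,::-1])
```

```text
top [217 165  13  13 123] tile [74. 95.] z [30. 41.]
top [289 187  14  13 150] tile [ -8. -94.] z [31. 40.]
top [201 196   8  14  72] tile [ -6. 156.] z [ 9. 29.]
top [205 217   7   8  36] tile [-55. 149.] z [20. 32.]
top [204 231   8   7  29] tile [-90. 155.] z [11. 24.]
scene [254 165   8   4  14] tile [-86. 155.] z [14. 27.]
scene [264 168   6   4  16] tile [-50. 144.] z [24. 29.]
scene [276 171  12  10  53] tile [ -4. 154.] z [18. 27.]
scene [288 187  14  11 104] tile [76. 90.] z [30. 38.]
scene [255 200  61  58 189] tile [120. -22.] z [ 2. 18.]
scene [213 210  16  12 156] tile [  -6. -100.] z [30. 38.]
```

View pics/f.png

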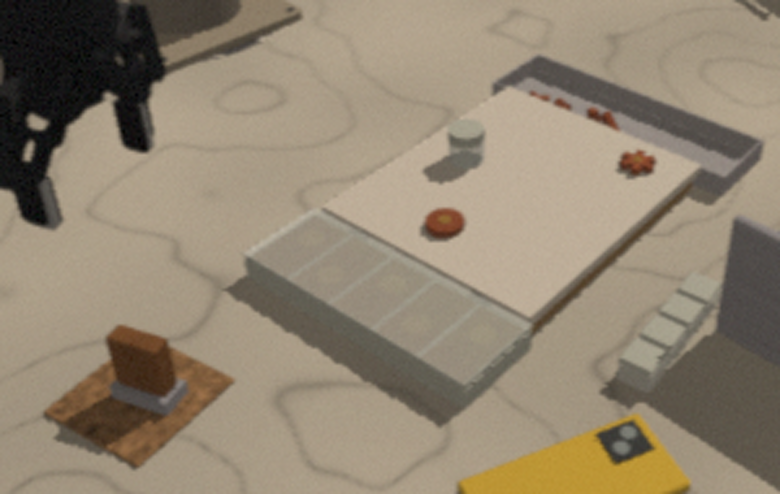

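The scraper stands upright on the cork (crop 145,365). The tile holds only the two pendants and the pot, and all four chips are in the tray. Handing in.

```bash
python3 -c "
from cell import ctrl
print(ctrl.finish_job())"
```

```text
the job is handed in; nothing more can be done
None
```

I handed the job in with all four offcuts in the tray, the scraper standing upright and released on the cork mat, and both pendants and the glue pot where they started, as far as the last camera views show; no verdict came back.

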